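# Aim the curing lamp and load the dipped sticks

## Robot

A 6-joint arm with a two-finger parallel gripper is mounted at the origin on the work surface. World frame = base frame: x ahead of the robot, y to its left, z up, the work surface at z = 0. Lengths are in m, angles in degrees, forces in N, time in s.
With the tool pointing down it reaches from about 0.4 to 0.825 m from the base axis. Payload 7 kg.
Tool frame: the origin (TCP) lies midway between the tips of the shut fingers; the grasp point (between the pads) lies 19 mm behind it; z points along the fingers, y is the direction in which the jaws open and shut (so a half turn about z gives the same grasp; the last joint's range is limited). The gripper opens to 88 mm and grips with 3 to 60 N. Pads are 19 mm wide; open, the fingers measure 130 mm over their backs; the gripper's body (78 mm by 193 mm) begins 47 mm behind the grasp point.
Start: joints at [-59.467, 20.546, 0.682, 0, -70.136, -16.507], TCP at [0.164, -0.655, 0.19] pointing down, gripper open.
Joint ranges: [-176.03, 176.03], [-82.01, 121.73], [-58.28, 71.71], [-173.87, 95.51], [-174.79, -0.11], [-173.66, 173.66]. Speed limits (degrees/s): [136.94, 136.94, 172.46, 180, 180, 180].

## Interface

Orientations are given as a 3x3 rotation matrix whose columns are the frame's x, y, z axes.
In Python, from rig import robot gives the robot as it stands. Calls block until the motion is done:
- robot.goto(position, orientation): joint-space move of the TCP to a pose.
- robot.servo_line(position, ori=None, speed=0.15): straight line of the TCP; ori=None keeps the orientation; speed is the mean speed in m/s.
- robot.movej(angles): joint-space move.
- robot.move_gripper(opening): opening from 0.0 (shut) to 1.0 (fully open); the grip force is fixed at half the most; returns when the fingers have stopped.
- robot.dwell(seconds).
- robot.ik(position, orientation): joint angles nearest the present ones, or None.
- robot.grab_frame(name): name is "scene" or "top" or "wrist"; returns (picture, depth): 420x560x3 uint8, red, green, blue; 420x560 float32, m along the optical axis (not along the pixel's ray), 0 where there is no reading.
- robot.camera_info(name): a dict with "vfov" (degrees; the focal length in pixels is half the picture's height over the tangent of half this angle, whatever the lens; pixels are square), "cx", "cy" (the principal point, pixels), "k1" (the pictures are not rectified: a ray, as slopes to the right and down, at radius r is drawn at 1 + k1 r^2 times it, then the intrinsics apply), "view" (4x4, takes a point from world to camera coordinates); the wrist camera has in their place "T_tool_cam" (4x4, takes a point from camera to tool coordinates, whose origin is the TCP and whose axes are the flange's). Camera axes: x right, y down, z forward; pixel columns grow to the right and rows downward; lengths in m; the calibration is good to about 2 mm. A picture is of the moment at which its call begins: read the wrist's pose just before it. camera_info takes no time and is no camera call.
A pose or a line that the arm cannot do raises robot.Unreachable and nothing moves.
- robot.job_done(): hands the job in, once; it reports no verdict.
Readings, each from a call of its own:
- robot.read_t(): time.
- robot.read_qpos(): joint angles.
- robot.read_qvel(): joint speeds.
- robot.read_effort(): joint torques, N m.
- robot.read_position(): TCP position.
- robot.read_tcp_rot(): TCP orientation.
- robot.read_force(): force on the tool from outside, world axes, zero at the start.
- robot.read_ft_torque(): the same for the moment, N m.
- robot.read_grip_width(): opening from 0.0 (shut) to 1.0 (fully open).
Only numpy, scipy, OpenCV 4.12 (cv2) and the standard library are available. Lean on these libraries where they do the work, as an engineer would, in place of code of your own. Each camera call takes 0.05 s, during which the arm holds its last target. There are 200 camera calls.

## Task

Aim the curing lamp first: turn the mirror mount's two brass screws until the light spot lies wholly inside the ring printed on the white plate, then lock the aim by tightening the castle nut on the clamp post clockwise just to the next slot that lines up with the cross hole in its stud. Next lay every dipped stick flat across both rails of the rack, about square to them and centred, one to a gap, wet end hanging free beyond the rail farther from the robot, holding each gently by its dry handle and never touching a wet end. When all are loaded push the curing lever fully over, away from the robot, leaving the aim as it is and the bottle, can and cup where they stand.

Things in the scene. Friction and masses are not known exactly. Their poses are not given: they have to be found in the camera images.
- rack: fixed rack: white plate 290 x 270 x 6 mm under two aluminium rails along its y, at x = -55 and +15 mm; rails 8 mm wide, tops at z = 45, 62 mm clear between. Pins (5 mm thick, 12 high) on the rails at y = -125, -75, -25, 25, 75, 125 leave five gaps, centred on y = -100, -50, 0, 50, 100. Origin at table level; wet ends hang out on its +x side, away from the robot; a centred stick has its origin at x = 0
- mark (a point): centre of the printed black ring (inner radius 10 mm, four outer ticks) on the rack's white plate, at rack x = +130, y = 0 mm
- spot (a point): centre of the lamp's bright violet pilot spot, a disc 10 mm across on the white plate. Turning the near screw counter-clockwise (seen from above) by 1 rad swings it 0.031 rad counter-clockwise about the far screw's axis, about 9 mm; turning the far screw counter-clockwise by 1 rad moves it 9 mm straight away from that axis; clockwise turns do the reverse
- mount: fixed mirror mount and lamp; origin on the table under the far screw. A slim black block 80 mm tall carries the near screw, a round black turret with the mirror in front carries the far screw; both screws are upright brass knobs 105 mm apart. Stops lie a full turn either side of mid-travel; the aim needs under 6 rad of each. The lamp head, 120 mm tall, stands at mount x = 140 to 285 mm
- screw_near_top (a point): top centre of the near adjusting screw (nearer the robot): round brass knob 22 mm across, 30 mm tall, top 119 mm above the table; takes 0.04 N m to turn and stays where left
- screw_far_top (a point): top centre of the far adjusting screw (farther from the robot); same size and stiffness
- lock_nut (a joint): clockwise turn (seen from above) of the steel castle nut on the black clamp post beside the mount, rad, stops at 0 and 3.0. One of its six slots stands exactly over the stud's cross hole at 0, 1.047 and 2.094; it starts between 0.15 and 0.85. Takes 0.12 N m and stays where left
- nut_top (a point): top centre of the castle nut, 95 mm above the table; its x axis points along a slot, and slots and hex flats face every 60 degrees from there. Hex 30 mm across flats, 20 mm high (66 to 86 mm above the table) under the 9 mm slotted crown; the stud (16 mm) stands 13 mm above it, its cross hole along mount's x, marked by a dark line on its end
- cure (a joint): curing lever on the grey switch block: 0 = off, leaning towards the robot; 1.0 rad = fully on, leaning away from it; stays where it is left, moves with about 1 N at the ball
- cure_tip (a point): centre of the steel ball knob (26 mm across) on the curing lever: 70 mm from the pivot, which lies 22 mm above the table on the switch block's axis; the ball is about 83 mm above the table at either end, and moves about 67 mm along the block's +x from off to on
- cure_base: fixed grey switch block 70 x 50 x 25 mm; origin under its centre; the lever swings in its x-z plane, from -x (off) to +x (on)
- stick1: dipped stick (may be absent), 24 to 48 g, 160 mm long: dry square wooden handle 14 x 14 mm from x = -80 to +40, then the narrower wet end; steel ferrule at x = 30. Origin on its axis, x towards the wet end; any face may lie down. Hold it near x = -20. Starts on a fixed white board 8 mm thick. The soft primer is marked if pressed with over 45 N per finger
- stick1_wet: wet black lacquered end of stick 1, 11 mm wide, from x = 40 to 80 mm in the stick's axes; origin on the axis at stick x = 60 mm; the gripper must not touch it
- stick2: dipped stick (may be absent), 24 to 48 g, 160 mm long: dry square wooden handle 14 x 14 mm from x = -80 to +40, then the narrower wet end; steel ferrule at x = 30. Origin on its axis, x towards the wet end; any face may lie down. Hold it near x = -20. Starts on a fixed white board 8 mm thick. The soft primer is marked if pressed with over 45 N per finger
- stick2_wet: wet black lacquered end of stick 2, 11 mm wide, from x = 40 to 80 mm in the stick's axes; origin on the axis at stick x = 60 mm; the gripper must not touch it
- stick3: dipped stick (may be absent), 24 to 48 g, 160 mm long: dry square wooden handle 14 x 14 mm from x = -80 to +40, then the narrower wet end; steel ferrule at x = 30. Origin on its axis, x towards the wet end; any face may lie down. Hold it near x = -20. Starts on a fixed white board 8 mm thick. The soft primer is marked if pressed with over 45 N per finger
- stick3_wet: wet black lacquered end of stick 3, 11 mm wide, from x = 40 to 80 mm in the stick's axes; origin on the axis at stick x = 60 mm; the gripper must not touch it
- stick4: dipped stick (may be absent), 24 to 48 g, 160 mm long: dry square wooden handle 14 x 14 mm from x = -80 to +40, then the narrower wet end; steel ferrule at x = 30. Origin on its axis, x towards the wet end; any face may lie down. Hold it near x = -20. Starts on a fixed white board 8 mm thick. The soft primer is marked if pressed with over 45 N per finger
- stick4_wet: wet black lacquered end of stick 4, 11 mm wide, from x = 40 to 80 mm in the stick's axes; origin on the axis at stick x = 60 mm; the gripper must not touch it
- stick5: dipped stick (may be absent), 24 to 48 g, 160 mm long: dry square wooden handle 14 x 14 mm from x = -80 to +40, then the narrower wet end; steel ferrule at x = 30. Origin on its axis, x towards the wet end; any face may lie down. Hold it near x = -20. Starts on a fixed white board 8 mm thick. The soft primer is marked if pressed with over 45 N per finger
- stick5_wet: wet black lacquered end of stick 5, 11 mm wide, from x = 40 to 80 mm in the stick's axes; origin on the axis at stick x = 60 mm; the gripper must not touch it
- bottle: yellow bottle, 56 mm across, 150 tall; standing by, to be left where it is. Origin at its underside
- can: steel can, 80 mm across, 100 tall; standing by, to be left where it is. Origin at its underside
- cup: blue cup, 70 mm across, 70 tall; standing by, to be left where it is. Origin at its underside
Not all that is in view belongs to the job. What is shaped like the cure_base but brown or pink is not meant.

How it is judged (in metres and radians):
On the way, in this order (a step that is already met when the one before it is completed fails the run):
1. the spot lies inside the ring (horizontal distance between spot and mark below 0.005 m), for 0.3 s.
2. the castle nut stands at the next slot, the spot still in the ring (horizontal distance between spot and mark below 0.005 m and value of joint lock_nut between 0.947 and 1.147 rad), for 0.3 s.
3. every stick lies on the rack, wet end out, one to a gap (all of step 2 and z of stick1 in the frame of rack between 0.047 and 0.057 m and angle between stick1's own x axis and vertical between 1.45 and 1.69 rad and x of stick1 in the frame of rack between -0.02 and 0.02 m and x of each of stick1_wet, stick2_wet, stick3_wet, stick4_wet, stick5_wet in the frame of rack above 0.03 m and angle between the x axis of each of stick1, stick2, stick3, stick4, stick5 and the x axis of rack, either way round below 0.25 rad and y of stick1 in the frame of rack between -0.125 and 0.125 m and linear speed of each of stick1, stick2, stick3, stick4, stick5 below 0.03 m/s and z of stick2 in the frame of rack between 0.047 and 0.057 m and angle between stick2's own x axis and vertical between 1.45 and 1.69 rad and x of stick2 in the frame of rack between -0.02 and 0.02 m and y of stick2 in the frame of rack between -0.125 and 0.125 m and z of stick3 in the frame of rack between 0.047 and 0.057 m and angle between stick3's own x axis and vertical between 1.45 and 1.69 rad and x of stick3 in the frame of rack between -0.02 and 0.02 m and y of stick3 in the frame of rack between -0.125 and 0.125 m and z of stick4 in the frame of rack between 0.047 and 0.057 m and angle between stick4's own x axis and vertical between 1.45 and 1.69 rad and x of stick4 in the frame of rack between -0.02 and 0.02 m and y of stick4 in the frame of rack between -0.125 and 0.125 m and z of stick5 in the frame of rack between 0.047 and 0.057 m and angle between stick5's own x axis and vertical between 1.45 and 1.69 rad and x of stick5 in the frame of rack between -0.02 and 0.02 m and y of stick5 in the frame of rack between -0.125 and 0.125 m and horizontal distance between stick1 and stick2 above 0.025 m and horizontal distance between each of stick1, stick2 and stick3 above 0.025 m and horizontal distance between each of stick1, stick2, stick3 and stick4 above 0.025 m and horizontal distance between each of stick1, stick2, stick3, stick4 and stick5 above 0.025 m), for 0.3 s.
4. the curing lever is over (value of joint cure above 0.8 rad), for 0.2 s.
At the end, for the whole second after the job is handed in: Spot within 5 mm of the ring's centre; every present stick level on both rails, wet end to rack +x, within 20 mm lengthwise of the rack origin and 14 degrees of rack x, handles over 25 mm apart; lever past 0.8; nut 0.947 to 1.147 rad (all of step 3 and value of joint cure above 0.8 rad); the robot touches nothing.
It fails at once if the castle nut is turned well past the next slot (value of joint lock_nut above 1.5 rad).
It fails at once if a wet end is touched by the gripper (contact force between the fingers and stick1_wet above 0.5 N or contact force between the fingers and stick2_wet above 0.5 N or contact force between the fingers and stick3_wet above 0.5 N or contact force between the fingers and stick4_wet above 0.5 N or contact force between the fingers and stick5_wet above 0.5 N).
It fails at once if a stick is gripped too hard (more than 45 N on each finger, 90 N in all) (contact force between the fingers and stick1 above 90 N or contact force between the fingers and stick2 above 90 N or contact force between the fingers and stick3 above 90 N or contact force between the fingers and stick4 above 90 N or contact force between the fingers and stick5 above 90 N).
It fails at once if a bystander is moved by more than 4 cm (distance of any of bottle, can, cup from where it was at the start of the episode above 0.04 m).
Of stick1, stick2, stick3, stick4, stick5 only 3 to 5 are there at a start; the rules pass over those that are not, and their reading is None.
At some moment in a run one of stick1, stick2, stick3, stick4, stick5 may be knocked a few centimetres aside while the robot is not near it.
Once in a run the grip may slacken for a moment while it holds something.
It also fails if it takes over 210 s, if anything falls off the work surface, if the arm or the gripper's body presses on something with over 40 N, if the wrist force passes 120 N, or if a joint passes its speed limit or range.

## Working session

There is one attempt and no reset: what is moved stays moved. The work goes in short steps, each a Python script; the robot and the scene stay as the last script left them, time stands still between calls to the robot, and variables do not carry over. Pictures are saved under pics/ and viewed, about 12 in all and at most 16, crops included, and the job is handed in when it is done.

```bash
mkdir -p pics; ls; cat > h.py <<'E'
from rig import robot
import numpy as np, cv2
def K(i):
    f=210/np.tan(np.radians(i["vfov"])/2); return f,i["cx"],i["cy"],i["k1"]
def pose(name):
    i=robot.camera_info(name)
    if name=="wrist":
        T=np.eye(4);T[:3,:3]=robot.read_tcp_rot();T[:3,3]=robot.read_position()
        return i,T@np.array(i["T_tool_cam"])
    return i,np.linalg.inv(np.array(i["view"]))
def ray(i,M,u,v):
    f,cx,cy,k=K(i); d=np.array([(u-cx)/f,(v-cy)/f]); s=d.copy()
    for _ in range(20): s=d/(1+k*(s@s))
    return M[:3,3],M[:3,:3]@np.array([s[0],s[1],1])
def atz(i,M,u,v,z):
    o,d=ray(i,M,u,v); return o+d*(z-o[2])/d[2]
def atd(i,M,u,v,dep):
    o,d=ray(i,M,u,v); return o+d*dep
def proj(i,M,p):
    f,cx,cy,k=K(i); q=np.linalg.inv(M)@np.append(p,1); s=q[:2]/q[2]; s=s*(1+k*(s@s)); return s*f+[cx,cy]
def tri(a,b):
    A=[];B=[]
    for o,d in (a,b):
        d=d/np.linalg.norm(d);P=np.eye(3)-np.outer(d,d);A.append(P);B.append(P@o)
    return np.linalg.solve(sum(A),sum(B))
def down(yaw): # jaw axis (tool y) at yaw+90 ; tool x at yaw
    c,s=np.cos(np.radians(yaw)),np.sin(np.radians(yaw))
    return np.array([[c,s,0],[s,-c,0],[0,0,-1.]])
def snap(name,fn,save=True):
    i,M=pose(name); im,dep=robot.grab_frame(name)
    np.savez("pics/"+fn+".npz",im=im,dep=dep,M=M); cv2.imwrite("pics/"+fn+".png",im[:,:,::-1]); return i,M,im,dep
def load(name,fn):
    z=np.load("pics/"+fn+".npz"); return robot.camera_info(name),z["M"],z["im"],z["dep"]
E
python3 - <<'E'
from h import *
for n in("scene","top","wrist"):
    i,M,im,d=snap(n,n+"0"); print(n,{k:v for k,v in i.items() if k not in("view",)},M.round(3).tolist())
print(robot.read_tcp_rot().round(3).tolist() if hasattr(robot.read_tcp_rot(),'round') else robot.read_tcp_rot(), robot.read_t())
E
```

```text
pics
scene {'vfov': 42.468182152714526, 'cx': 281.10214960811595, 'cy': 211.37783268789775, 'k1': -0.17383823369682808} [[0.783, 0.45, -0.429, 1.135], [0.622, -0.578, 0.528, -0.712], [-0.011, -0.681, -0.733, 1.149], [0.0, 0.0, 0.0, 1.0]]
top {'vfov': 51.2598361262087, 'cx': 276.2057672604589, 'cy': 214.41913113381088, 'k1': -0.13854779425512542} [[-0.002, -0.993, 0.115, 0.36], [-1.0, 0.002, -0.002, 0.034], [0.002, -0.115, -0.993, 1.536], [0.0, 0.0, 0.0, 1.0]]
wrist {'vfov': 62.04212754539345, 'cx': 280.6572813528478, 'cy': 210.65610013887684, 'k1': -0.004807146674930511, 'T_tool_cam': array([[ 7.92529615e-04, -9.62807352e-01, -2.70187664e-01,
         7.29902426e-02],
       [ 9.99999663e-01,  8.20331889e-04,  1.00218246e-05,
        -8.73751919e-04],
       [ 2.11994471e-04, -2.70187581e-01,  9.62807679e-01,
        -1.95845726e-01],
       [ 0.00000000e+00,  0.00000000e+00,  0.00000000e+00,
         1.00000000e+00]])} [[-0.243, 0.934, 0.262, 0.093], [0.97, 0.234, 0.067, -0.673], [0.001, 0.27, -0.963, 0.385], [0.0, 0.0, 0.0, 1.0]]
[[-0.97, -0.242, -0.0], [-0.242, 0.97, 0.001], [0.0, 0.001, -1.0]] 0.15
```

```bash
python3 -c "
import cv2
a=cv2.imread('pics/top0.png');cv2.imwrite('pics/top0b.png',cv2.resize(a,(800,600),interpolation=cv2.INTER_CUBIC))"
```

```text
(no output)
```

View pics/top0b.png

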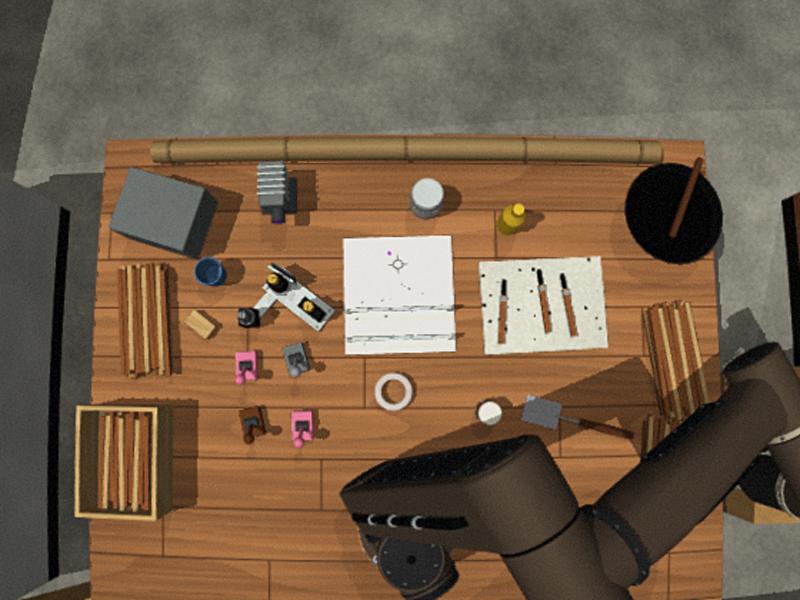

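View pics/scene0.png

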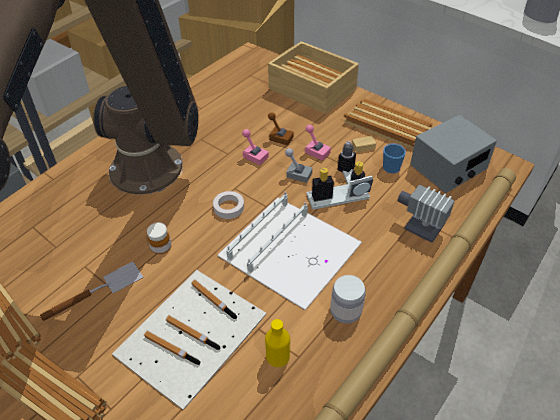

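Top view (800x600 scale): near screw (312,307), far screw (277,283), nut (247,316), ring (398,264), spot (389,253), grey lever block (297,358). There are three sticks, with handles near (502,320), (545,312) and (571,318). The wet ends point away from the robot. I'll get rough positions, then take wrist close-ups.

```bash
python3 - <<'E'
from h import *
i,M,im,d=load("top","top0")
for n,(u,v),z in [("near",(309,305),.119),("far",(274,281),.119),("nut",(247,313),.095),("ring",(398,264),.006),("spot",(389,253),.006),("lever",(297,358),.025),("s1",(502,318),.015),("s2",(545,312),.015),("s3",(571,318),.015),("railn",(400,337),.045),("railf",(400,308),.045),("can",(427,190),.1),("bottle",(518,210),.15),("cup",(210,268),.07)]:
    print(n,atz(i,M,u*.7,v*.7,z).round(3), "dep",atd(i,M,u*.7,v*.7,d[int(v*.7),int(u*.7)]).round(3))
print(robot.read_qpos())
# high wrist views
for k,(x,y) in enumerate([(0.60,0.12),(0.52,0.22),(0.5,-0.15)]):
    for yaw in (0,180):
        q=robot.ik([x,y,0.35],down(yaw)); print(x,y,yaw,None if q is None else np.round(q,0))
E
```

```text
near [0.528 0.226 0.119] dep [0.529 0.227 0.114]
far [0.584 0.308 0.119] dep [0.584 0.308 0.119]
nut [0.513 0.375 0.095] dep [0.512 0.374 0.098]
ring [0.644 0.022 0.006] dep [0.644 0.022 0.005]
spot [0.672 0.044 0.006] dep [ 0.673  0.044 -0.   ]
lever [0.411 0.267 0.025] dep [0.41  0.265 0.036]
s1 [ 0.508 -0.233  0.015] dep [ 0.507 -0.232  0.021]
s2 [ 0.522 -0.341  0.015] dep [ 0.521 -0.337  0.029]
s3 [ 0.507 -0.406  0.015] dep [ 0.507 -0.405  0.016]
railn [0.46  0.018 0.045] dep [0.46  0.018 0.049]
railf [0.53  0.017 0.045] dep [0.529 0.018 0.048]
can [ 0.805 -0.047  0.1  ] dep [ 0.804 -0.047  0.105]
bottle [ 0.743 -0.253  0.15 ] dep [ 0.745 -0.254  0.144]
cup [0.624 0.475 0.07 ] dep [0.636 0.494 0.005]
[-5.94671056e+01  2.05823472e+01  6.47398409e-01 -1.61454600e-02
 -7.01350079e+01 -1.65065653e+01]
0.6 0.12 0 [ 30.  11.   8.   0. -87.  60.]
0.6 0.12 180 [  30.   11.    8.    0.  -87. -120.]
0.52 0.22 0 [ 43.   7.   3.   0. -86.  47.]
0.52 0.22 180 [  43.    7.    3.    0.  -86. -133.]
0.5 -0.15 0 [  5.   2.  -2.   0. -86.  85.]
0.5 -0.15 180 [  5.   2.  -2.   0. -86. -95.]
```

```bash
python3 - <<'E'
from h import *
R=down(180)
robot.goto([0.25,-0.55,0.33],down(180)) if robot.ik([0.25,-0.55,0.33],R) is not None else print("no")
for n,p in [("st1",(0.48,-0.30,0.28)),("st2",(0.48,-0.24,0.28)),("pl",(0.56,0.03,0.30)),("mt1",(0.53,0.25,0.30)),("mt2",(0.53,0.33,0.30))]:
    robot.goto(p,R); robot.dwell(0.2); snap("wrist",n)
print(robot.read_t(),robot.read_qpos())
E
```

```text
6.2417 [ 4.97316459e+01  1.29909236e+01  4.34180486e+00  6.44248149e-03
 -8.13178174e+01 -1.39792033e+02]
```

```bash
python3 -c "
import cv2,numpy as np
r=lambda n:cv2.imread('pics/'+n+'.png')
cv2.imwrite('pics/mt1b.png',cv2.resize(r('mt1'),(800,600),interpolation=cv2.INTER_CUBIC))
cv2.imwrite('pics/plst.png',cv2.resize(np.vstack([r('pl'),r('st1')]),(400*2//2*1,600)) )
cv2.imwrite('pics/plb.png',cv2.resize(r('pl'),(800,600),interpolation=cv2.INTER_CUBIC))
cv2.imwrite('pics/st1b.png',cv2.resize(r('st1'),(800,600),interpolation=cv2.INTER_CUBIC))
"
```

```text
(no output)
```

View pics/mt1b.png

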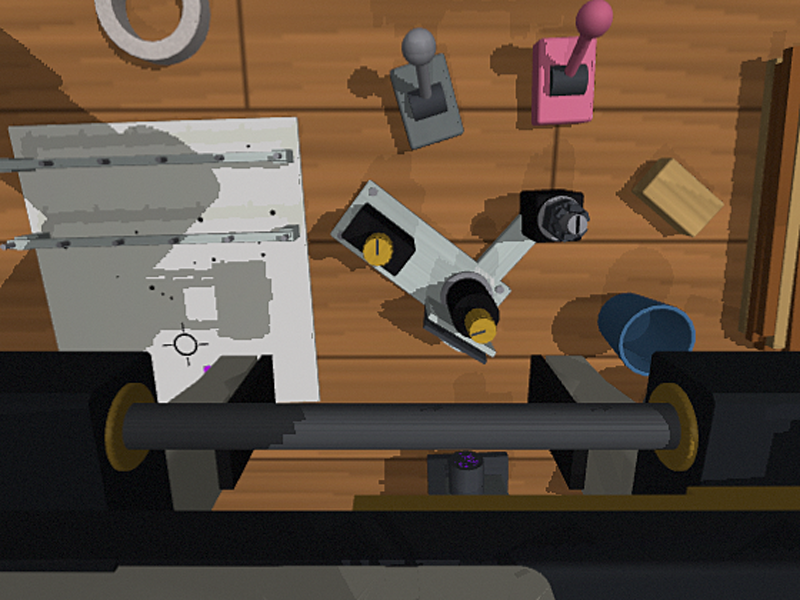

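View pics/plb.png

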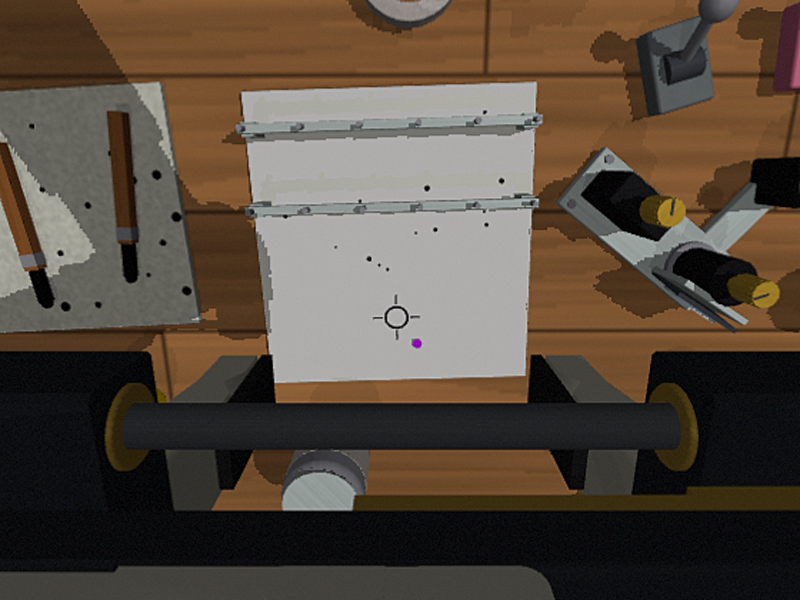

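View pics/st1b.png

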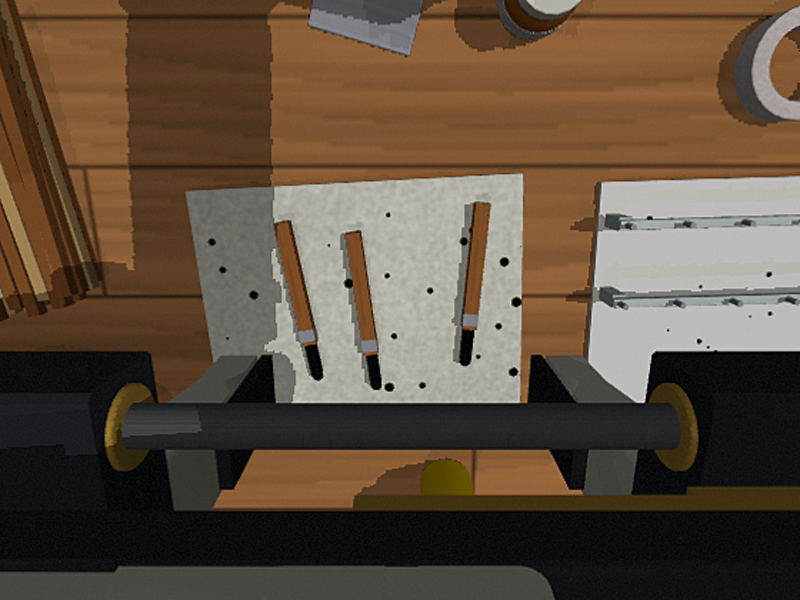

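Mount view (800-scale): near knob (377,249), far knob (481,331), nut (575,221), stud line vertical-ish, grey lever ball (418,47). Plate view: ring (396,317), spot (417,343). Stick view: three sticks, handles roughly along the image vertical, wet ends away from the robot. Next, nut close-ups and triangulation.

```bash
python3 - <<'E'
from h import *
i,M1,a,d1=load("wrist","mt1"); _,M2,b,d2=load("wrist","mt2")
i2=i
def knobs(im):
    h=cv2.cvtColor(im,cv2.COLOR_RGB2HSV); m=cv2.inRange(h,(15,120,110),(35,255,255)); m[250:]=0
    n,l,s,c=cv2.connectedComponentsWithStats(m)
    return [(c[k].round(1).tolist(),s[k].tolist()) for k in range(1,n) if s[k][4]>60]
print(knobs(a));print(knobs(b))
# depth-based top positions
for n,(u,v) in [("near",(377,247)),("far",(482,328)),("nut",(577,225)),("ball",(418,47)),("lbase",(410,120))]:
    u,v=u*.7,v*.7; print(n,atd(i,M1,u,v,d1[int(v),int(u)]).round(4))
p1=proj(i,M1,[.513,.375,.1]);p2=proj(i,M2,[.513,.375,.1]);print(p1,p2)
o=[]
for im,p in((a,p1),(b,p2)):
    x,y=p.astype(int); c=im[y-25:y+25,x-33:x+33]; print(x-33,y-25); o.append(cv2.resize(c,None,fx=8,fy=8,interpolation=cv2.INTER_CUBIC)[:,:,::-1])
o.append(0*o[0]);
c=cv2.resize(a[150:250,230:360],None,fx=4,fy=4,interpolation=cv2.INTER_CUBIC)[:400,:528,::-1]; o[2][:400,:c.shape[1]]=c
cv2.imwrite("pics/nut.png",cv2.resize(np.vstack([np.hstack(o[:2])]),(800,303)))
E
```

```text
[([552.0, 181.1], [541, 91, 19, 153, 1028]), ([477.9, 138.1], [450, 110, 57, 56, 1584]), ([264.0, 175.9], [254, 165, 21, 21, 293]), ([338.2, 231.1], [329, 222, 19, 19, 253]), ([281.3, 240.0], [267, 234, 35, 15, 118])]
[([352.4, 21.8], [347, 0, 10, 48, 83]), ([496.3, 136.1], [485, 35, 25, 211, 1807]), ([155.4, 39.2], [141, 36, 32, 9, 101]), ([524.9, 140.7], [510, 39, 30, 207, 1869]), ([154.6, 50.6], [114, 46, 74, 13, 218]), ([357.8, 60.7], [352, 49, 20, 26, 66]), ([549.5, 169.8], [534, 68, 26, 178, 1297]), ([282.4, 99.8], [266, 96, 40, 8, 89]), ([417.4, 138.0], [389, 109, 58, 58, 1595]), ([380.1, 113.0], [371, 110, 22, 7, 70]), ([190.9, 176.2], [181, 166, 22, 21, 315]), ([267.7, 230.8], [258, 222, 20, 19, 257]), ([224.3, 241.2], [204, 232, 45, 17, 291]), ([311.8, 239.6], [296, 236, 32, 11, 71])]
near [0.5205 0.2299 0.1204]
far [0.5854 0.3123 0.1206]
nut [0.5054 0.3843 0.1087]
ball [0.378  0.2605 0.0987]
lbase [0.4227 0.2561 0.0278]
[392.4873714  163.27526192] [321.84084242 163.35391635]
359 138
288 138
```

View pics/nut.png

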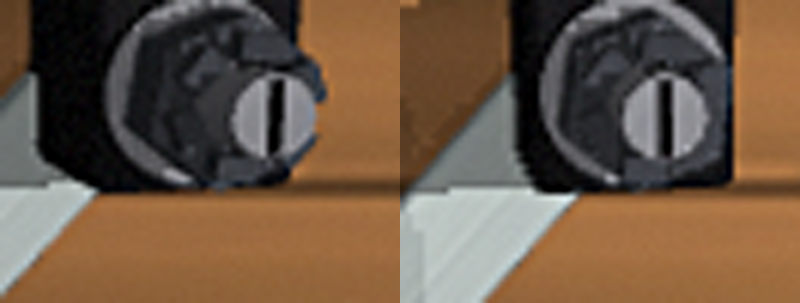

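```bash
python3 - <<'E'
from h import *
i,M1,a,d1=load("wrist","mt1"); _,M2,b,d2=load("wrist","mt2")
for n,p,q in [("near",(264,175.9),(190.9,176.2)),("far",(338.2,231.1),(267.7,230.8)),("stud",(404,157.3),(331.6,157.3))]:
    print(n,tri(ray(i,M1,*p),ray(i,M2,*q)).round(4))
_,M,im,d=load("wrist","pl")
h=cv2.cvtColor(im,cv2.COLOR_RGB2HSV); m=cv2.inRange(h,(135,120,80),(160,255,255)); m[270:]=0
sp=np.argwhere(m)[:,::-1].mean(0); print("spot px",sp,len(np.argwhere(m)))
g=(cv2.cvtColor(im,cv2.COLOR_RGB2GRAY)<90).astype(np.uint8); g[:205]=0;g[240:]=0;g[:,:255]=0;g[:,300:]=0
n,l,s,c=cv2.connectedComponentsWithStats(g); print(c.round(1)[1:],s[1:].tolist())
print("spot",atz(i,M,*sp,.006), "ring",atz(i,M,277.3,222,.006))
# sticks via brown mask in st1
def st(nm):
    _,M,im,d=load("wrist",nm)
    h=cv2.cvtColor(im,cv2.COLOR_RGB2HSV); m=cv2.inRange(h,(5,120,60),(18,255,255)); m[:120]=0; m[245:]=0;
    n,l,s,c=cv2.connectedComponentsWithStats(m)
    for k in range(1,n):
        if 250<s[k][4]<2500 and s[k][3]>50:
            P=np.argwhere(l==k)[:,::-1].astype(float)
            W=np.array([atz(i,M,u,v,.022)[:2] for u,v in P]); ctr,(w,hh),ang=cv2.minAreaRect(W.astype(np.float32)); 
            e=np.linalg.svd(W-W.mean(0),full_matrices=False)[2][0]; e*=np.sign(e[0])
            print(nm,c[k].round(1),s[k].tolist(),np.round(ctr,4),round(w,3),round(hh,3),np.degrees(np.arctan2(e[1],e[0])).round(1),"meandepth z",np.mean([atd(i,M,u,v,d[int(v),int(u)])[2] for u,v in P[::5]]).round(4))
st("st1");st("st2")
E
```

```text
near [0.5245 0.2298 0.1174]
far [0.5872 0.3135 0.1197]
stud [0.5052 0.3847 0.1079]
spot px [291.47058824 240.14705882] 34
[[277.  209.5]
 [277.2 221.6]
 [290.1 221.1]
 [264.  222. ]
 [277.4 233.6]
 [291.3 238.5]] [[277, 207, 1, 6, 6], [269, 214, 17, 16, 74], [288, 221, 6, 2, 7], [261, 222, 7, 1, 7], [277, 231, 2, 6, 7], [289, 238, 6, 2, 11]]
spot [0.67045486 0.04382428 0.006     ] ring [0.64204055 0.02277201 0.006     ]
st1 [333.5 180.4] [325, 142, 18, 78, 798] [ 0.4947 -0.2324] 0.014 0.104 -4.0 meandepth z 0.0256
st1 [205.1 192.7] [191, 155, 29, 77, 844] [ 0.5109 -0.4017] 0.104 0.016 9.6 meandepth z 0.0225
st1 [252.1 199.6] [242, 162, 21, 76, 793] [ 0.5208 -0.3398] 0.104 0.015 7.2 meandepth z 0.0254
st2 [287.8 180.1] [280, 142, 16, 78, 800] [ 0.4947 -0.2323] 0.014 0.104 -3.9 meandepth z 0.0229
st2 [159.1 192.2] [145, 155, 29, 76, 722] [ 0.5111 -0.4029] 0.104 0.013 9.6 meandepth z 0.0229
st2 [207.1 199.6] [195, 162, 25, 76, 817] [ 0.5208 -0.3391] 0.104 0.016 7.3 meandepth z 0.0226
```

```bash
cat >> h.py <<'E'
def turn(p,ccw_deg,z,opening=.45,j0=None,zup=.2):
    """grip vertical thing at p, turn by ccw_deg (seen from above)"""
    R=down(0); q=np.array(robot.ik([p[0],p[1],zup],R)); 
    if j0 is None: j0=ccw_deg/2-20
    q[5]=j0; robot.movej(q); robot.move_gripper(opening)
    Rr=robot.read_tcp_rot(); robot.servo_line([p[0],p[1],z],speed=.1); robot.move_gripper(0)
    w=robot.read_grip_width(); f0=robot.read_force()
    qq=np.array(robot.read_qpos()); n=max(1,int(abs(ccw_deg)//35)); s=qq[5]
    for k in range(1,n+1): qq[5]=s-ccw_deg*k/n; robot.movej(qq)
    robot.dwell(.3); print("width",w,robot.read_grip_width(),"F",np.round(robot.read_force(),1),"T",np.round(robot.read_ft_torque(),2),"R",np.round(robot.read_tcp_rot()[:,1],3),"q6",robot.read_qpos()[5])
    robot.move_gripper(opening); robot.servo_line([p[0],p[1],zup],speed=.15)
def look(fn,p=(.56,.03,.30),yaw=180):
    robot.goto(p,down(yaw)); robot.dwell(.2); i,M,im,d=snap("wrist",fn)
    h=cv2.cvtColor(im,cv2.COLOR_RGB2HSV); m=cv2.inRange(h,(135,120,80),(160,255,255)); m[270:]=0
    P=np.argwhere(m)[:,::-1]; sp=P.mean(0); s=atz(i,M,*sp,.006)[:2]; print("spot",sp,len(P),s.round(4)); return s
E
python3 - <<'E'
from h import *
turn((.5245,.2298),-206,.093,j0=-120)
turn((.587,.3135),86,.093)
look("pl2"); print(robot.read_t())
E
```

```text
width 0.00525375270464286 0.005599211721000757 F [ 0.1 -0.1  1.3] T [-0.14  0.14  0.  ] R [ 0.632 -0.775 -0.   ] q6 85.94828995473974
width 0.003997799534327141 0.0058735506427505845 F [-0.6  0.7 -0.8] T [0.03 0.04 0.01] R [-0.951  0.311 -0.   ] q6 -62.95305764061405
spot [289.93939394 240.57575758] 33 [0.6705 0.0439]
23.7
```

The jaws closed on nothing, so I'll check where the TCP really was.

```bash
python3 - <<'E'
from h import *
p=(.5245,.2298); q=np.array(robot.ik([*p,.2],down(0))); q[5]=-120; robot.movej(q); print(q.round(2),np.round(robot.read_qpos(),2),robot.read_position(),robot.read_tcp_rot())
robot.move_gripper(.45)
robot.servo_line([*p,.14],speed=.1); print(robot.read_position())
i,M,im,d=snap("wrist","chk"); cv2.imwrite("pics/chkb.png",cv2.resize(im,(800,600))[:,:,::-1]); print(proj(i,M,[*p,.119])/.7)
E
```

```text
[  43.23   10.57  -11.65    0.    -67.78 -120.  ] [ 4.3190e+01  1.0550e+01 -1.1600e+01  3.0000e-02 -6.7810e+01 -1.1998e+02] [0.52500757 0.22951068 0.20073108] [[-9.73501399e-01 -2.28679532e-01  8.34986381e-04]
 [-2.28679491e-01  9.73501756e-01  1.45209813e-04]
 [-8.46067220e-04 -4.95823039e-05 -9.99999641e-01]]
[0.52493105 0.22993372 0.14051614]
[402.75751616 325.10214893]
```

View pics/chkb.png

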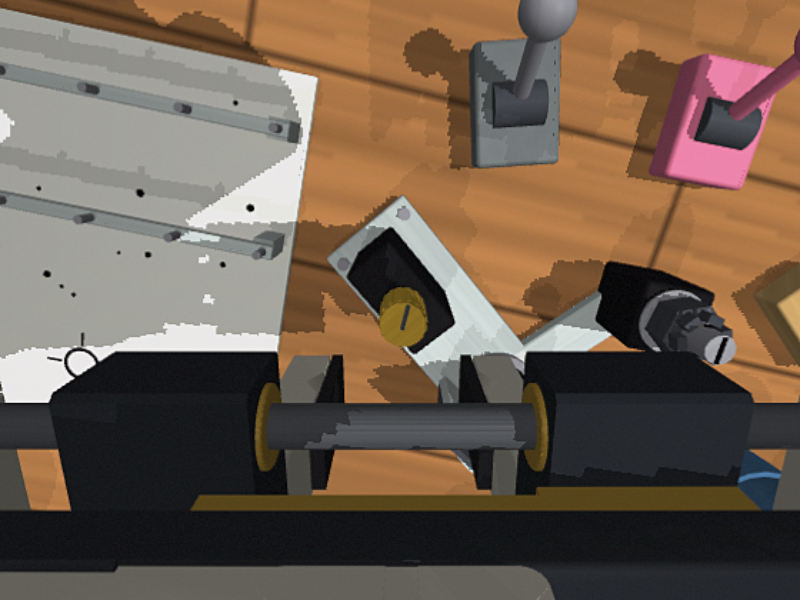

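```bash
python3 - <<'E'
from h import *
i,M,im,d=load("wrist","chk"); T=np.array(i["T_tool_cam"])
for u,v in [(338,358),(338,380),(330,400),(330,450),(322,485),(310,360),(295,365),(450,390),(455,430),(465,470),(490,360),(400,425),(402,320)]:
    u,v=int(u*.7),int(v*.7); print((u,v),"depth",d[v,u].round(4),"tool",atd(i,T,u,v,d[v,u]).round(4))
E
```

```text
(236, 250) depth 0.1665 tool [ 0.0099 -0.0222 -0.0406]
(236, 266) depth 0.1555 tool [ 0.0072 -0.0208 -0.0528]
(230, 280) depth 0.1367 tool [ 0.0099 -0.0207 -0.0716]
(230, 315) depth 0.1364 tool [-0.0031 -0.0206 -0.0756]
(225, 339) depth 0.1291 tool [-0.0076 -0.0214 -0.0844]
(217, 251) depth 0.1612 tool [ 0.0115 -0.0302 -0.0457]
(206, 255) depth 0.1569 tool [ 0.0114 -0.0344 -0.0502]
(315, 273) depth 0.3242 tool [-0.0703  0.0311  0.1007]
(318, 301) depth 0.084 tool [ 0.0294  0.0081 -0.1208]
(325, 329) depth 0.3858 tool [-0.1572  0.0482  0.1402]
(343, 251) depth 0.1616 tool [ 0.0114  0.028  -0.0453]
(280, 297) depth 0.0839 tool [ 0.0303 -0.001  -0.1206]
(281, 224) depth 0.2278 tool [ 0.0031 -0.0006  0.0211]
```

```bash
python3 - <<'E'
from h import *
robot.servo_line([.5245,.2298,.2])
i=robot.camera_info("wrist"); T=np.array(i["T_tool_cam"])
for g in (1.0,.45,0.2,0):
    robot.move_gripper(g); robot.dwell(.2); w=robot.read_grip_width(); i,M,im,d=snap("wrist","g%d"%(g*100))
    v,u=np.nonzero((d>.02)&(d<.2)); P=np.array([atd(i,T,a,b,d[b,a]) for a,b in zip(u[::3],v[::3])])
    P=P[(abs(P[:,0])<.03)&(abs(P[:,1])<.07)]
    k=np.argsort(-P[:,2])[:40]; print(g,w,"deepest tool z",P[k,2][[0,5,20]].round(4),P[k][:,:2].min(0).round(3),P[k][:,:2].max(0).round(3))
E
```

```text
1.0 1.0024064637296848 deepest tool z [-0.0373 -0.0382 -0.0388] [-0.007 -0.048] [0.01  0.045]
0.45 0.4528492525045534 deepest tool z [-0.0376 -0.038  -0.0396] [-0.007 -0.024] [0.011 0.023]
0.2 0.20002030049804584 deepest tool z [-0.0373 -0.0388 -0.0407] [-0.003 -0.019] [0.011 0.019]
0 0.003521529036060549 deepest tool z [-0.0369 -0.0389 -0.0433] [ 0.009 -0.007] [0.012 0.005]
```

```bash
python3 - <<'E'
from h import *
i,M,im,d=load("wrist","g20"); T=np.array(i["T_tool_cam"])
v,u=np.nonzero((d>.02)&(d<.2)); P=np.array([atd(i,T,a,b,d[b,a]) for a,b in zip(u[::2],v[::2])])
for y0 in np.arange(-.1,.1,.01):
    Q=P[(P[:,1]>y0)&(P[:,1]<y0+.01)]
    print(round(y0,2),len(Q),np.percentile(Q[:,2],[50,90,99]).round(3) if len(Q) else'', Q[:,0].min().round(3) if len(Q) else '',Q[:,0].max().round(3)if len(Q) else '')
p=(.5245,.2298); robot.move_gripper(.45); robot.servo_line([*p,.062],speed=.05); print(robot.read_position(),robot.read_force())
robot.move_gripper(0); print("w",robot.read_grip_width(),robot.read_force())
E
```

```text
-0.1 0   
-0.09 364 [-0.107 -0.105 -0.104] 0.0 0.03
-0.08 8 [-0.117 -0.116 -0.116] 0.024 0.032
-0.07 611 [-0.12  -0.118 -0.116] 0.024 0.033
-0.06 1032 [-0.121 -0.118 -0.116] 0.023 0.032
-0.05 2620 [-0.14  -0.122 -0.111] 0.021 0.04
-0.04 4170 [-0.128 -0.122 -0.11 ] 0.021 0.04
-0.03 4221 [-0.128 -0.121 -0.109] 0.011 0.04
-0.02 4716 [-0.128 -0.084 -0.047] -0.01 0.039
-0.01 2791 [-0.14  -0.119 -0.05 ] -0.009 0.033
-0.0 2925 [-0.14  -0.118 -0.047] -0.01 0.033
0.01 4839 [-0.128 -0.101 -0.047] -0.011 0.04
0.02 4149 [-0.128 -0.122 -0.11 ] 0.011 0.04
0.03 4177 [-0.128 -0.122 -0.11 ] 0.019 0.04
0.04 2213 [-0.141 -0.121 -0.113] 0.02 0.039
0.05 851 [-0.121 -0.118 -0.116] 0.024 0.033
0.06 473 [-0.12  -0.117 -0.116] 0.025 0.033
0.07 259 [-0.107 -0.105 -0.104] 0.001 0.027
0.08 51 [-0.106 -0.104 -0.103] 0.0 0.016
0.09 0   
[0.52458125 0.22985081 0.06215677] [-0.36295728  0.25007299 -0.22389919]
w 0.23968019289828046 [-2.28487672  3.19280493  0.96850013]
```

The interface's TCP point lies 38 mm beyond the true fingertips. The depth image showed this, and gripping the knob at the corrected height confirmed it (width 0.24 = 21 mm). I'll apply this offset from here on.

```bash
cat >> h.py <<'E'
OFF=-.038   # TCP reading lies 38 mm beyond the true fingertips
E
python3 - <<'E'
from h import *
def rot(deg):
    qq=np.array(robot.read_qpos()); n=max(1,int(abs(deg)//35)); s=qq[5]
    for k in range(1,n+1): qq[5]=s-deg*k/n; robot.movej(qq)
    robot.dwell(.2); print("w",robot.read_grip_width(),"F",np.round(robot.read_force(),1))
rot(-206); robot.move_gripper(.45); robot.servo_line([.5245,.2298,.17])
turn((.587,.3135),86,.100+OFF,zup=.17)
s=look("pl2"); far=np.array([.5865,.3133]); r=np.array([.642,.0228])
pol=lambda p:(np.linalg.norm(p-far),np.arctan2(*(p-far)[::-1]))
print(pol(s),pol(r),"err",s-r,"near ccw deg",np.degrees((pol(r)[1]-pol(s)[1])/.031),"far",np.degrees((pol(r)[0]-pol(s)[0])/.009),robot.read_t())
E
```

```text
w 0.24185113607993805 F [ 0.2  5.2 -3. ]
width 0.23958355804781348 0.24382587440068096 F [ 4.3  2.9 -2.6] T [ 1.13 -1.65 -0.08] R [-0.951  0.31  -0.002] q6 -62.921953358925904
spot [304.41935484 253.5483871 ] 31 [0.691  0.0658]
(np.float64(0.2686382416225018), np.float64(-1.1711965412336107)) (np.float64(0.29575412085041186), np.float64(-1.3820212430571521)) err [0.04901362 0.04302595] near ccw deg -389.6569558578372 far 172.62504861618916 47.35
```

Direction sign was reversed (increasing J6 is counter-clockwise). I'll fix that and undo the error.

```bash
sed -i 's/qq\[5\]=s-ccw_deg\*k\/n/qq[5]=s+ccw_deg*k\/n/; s/j0=ccw_deg\/2-20/j0=-ccw_deg\/2+10/' h.py
cat >> h.py <<'E'
NEAR=(.5247,.2293); FAR=(.5865,.3130)
def aim(fn):
    s=look(fn); far=np.array(FAR); r=np.array([.642,.0228])
    pol=lambda p:(np.linalg.norm(p-far),np.arctan2(*(p-far)[::-1]))
    a=np.degrees((pol(r)[1]-pol(s)[1])/.031),np.degrees((pol(r)[0]-pol(s)[0])/.009)
    print("err mm",((s-r)*1000).round(1),"near ccw deg, far ccw deg",np.round(a,1),"t",robot.read_t()); return a
E
python3 - <<'E'
from h import *
turn(NEAR,-195,.100+OFF,zup=.15)
turn(NEAR,-195,.100+OFF,zup=.15)
turn(FAR,172,.100+OFF,zup=.15)
aim("pl3")
E
```

```text
width 0.24343508259571306 0.24284738065040037 F [ 0.7  6.  -2.7] T [ 2.02 -0.14  0.  ] R [-0.718  0.696  0.001] q6 -87.27216060541744
width 0.24217475139002795 0.24197601676371705 F [ 1.1  4.5 -3.9] T [ 1.98 -0.14 -0.08] R [-0.718  0.696  0.001] q6 -87.27626662019411
width 0.240681295372512 0.24040831434183252 F [ 6.   3.3 -5.1] T [ 1.1  -2.5   0.02] R [ 0.776 -0.631  0.001] q6 96.02095142606345
spot [276.42857143 222.22857143] 35 [0.6423 0.023 ]
err mm [0.3 0.2] near ccw deg, far ccw deg [-2.1  1. ] t 77.0917
```

```bash
python3 - <<'E'
from h import *
R=down(180)
robot.goto([.533,.385,.2],R); robot.servo_line([.533,.385,.105]); robot.dwell(.2)
i,M,im,d=snap("wrist","nut2"); u,v=proj(i,M,[.5052,.3847,.1]); print(u,v)
x,y=int(u)-50,int(v)-38; print(x,y); cv2.imwrite("pics/nut2b.png",cv2.resize(im[y:y+75,x:x+100],(800,600),interpolation=cv2.INTER_CUBIC)[:,:,::-1])
E
```

```text
280.8394817893817 190.75678334569244
230 152
```

View pics/nut2b.png

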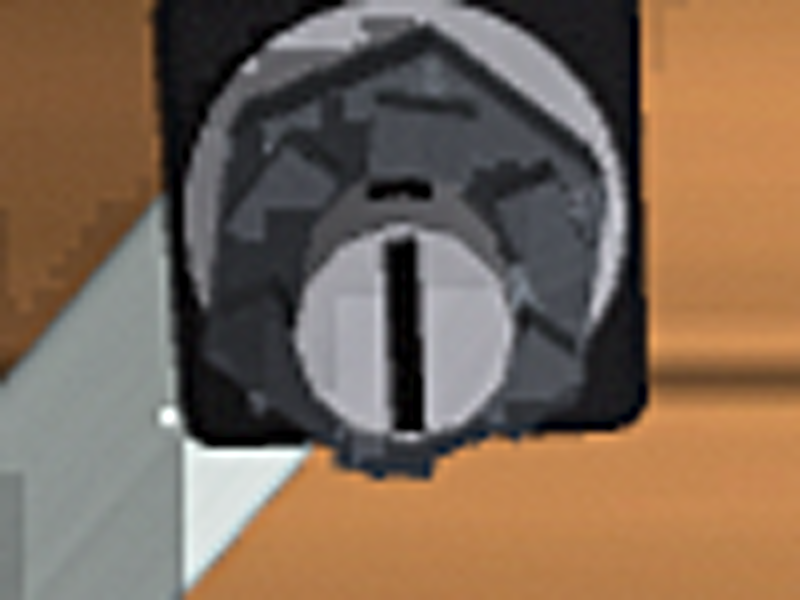

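Close-up (crop 800x600): stud line runs (400,240)→(408,430), and hex vertices sit near (430,30), (600,165) and (245,105). Converting to angles, then turning the nut.

```bash
python3 - <<'E'
from h import *
i,M,im,d=load("wrist","nut2"); px=lambda p:(230+p[0]/8,152+p[1]/8)
a=atz(i,M,*px((400,240)),.108);b=atz(i,M,*px((408,430)),.108); mx=np.degrees(np.arctan2(b[1]-a[1],b[0]-a[0])); print("mount x",mx,"stud",atz(i,M,*px((404,331)),.108))
c=np.array([.5052,.3847])
for p in[(430,30),(600,165),(245,105)]:
    w=atz(i,M,*px(p),.086)[:2]-c; print(np.linalg.norm(w).round(4),(np.degrees(np.arctan2(w[1],w[0]))-30)%60)
E
```

```text
mount x 2.3911575443675503 stud [0.50495201 0.38449192 0.108     ]
0.019 24.572246559839442
0.0173 29.313765942651173
0.0181 13.608831406971376
```

```bash
python3 - <<'E'
from h import *
p=(.505,.3845); robot.servo_line([.533,.385,.15])
q=np.array(robot.ik([*p,.14],down(0))); q[5]=203-180-q[0]; robot.movej(q); robot.move_gripper(.6)
robot.servo_line([*p,.068+OFF],speed=.1); print(robot.read_position(),robot.read_force().round(1)); robot.move_gripper(0)
ang=lambda:np.degrees(np.arctan2(robot.read_tcp_rot()[1][1],robot.read_tcp_rot()[0][1]))
print("w mm",robot.read_grip_width()*88,"jaw",ang())
qq=np.array(robot.read_qpos()); tgt=182.4-360
d=(ang()-tgt+90)%180-90; print("turn cw",d); 
if 10<d<35:
    qq[5]-=d; robot.movej(qq); robot.dwell(.3)
print("jaw",ang(),robot.read_grip_width()*88,robot.read_force().round(1),robot.read_ft_torque().round(2))
robot.move_gripper(.6); robot.servo_line([*p,.15])
robot.goto([.533,.385,.17],down(180)); robot.servo_line([.533,.385,.105]); robot.dwell(.2)
i,M,im,_=snap("wrist","nut3"); a=cv2.resize(im[152:227,230:330],(800,600),interpolation=cv2.INTER_CUBIC)
robot.servo_line([.533,.385,.15]); aim("pl4"); b=cv2.imread("pics/pl4.png")[197:247,247:314,::-1]
b=cv2.resize(b,(402,300),interpolation=cv2.INTER_CUBIC); o=np.zeros((400,800,3),np.uint8); o[:300,:400]=cv2.resize(a,(400,300)); o[:300,400:]=b[:,:400]; cv2.imwrite("pics/nut3b.png",o[:300,:,::-1])
E
```

```text
[0.50535457 0.3849514  0.03073865] [-0.1 -0.1  0.9]
w mm 29.982992171659216 jaw -156.99387581644464
turn cw 20.60612418355535
jaw -177.52495056128686 29.67917445540531 [-2.9 -0.4  3. ] [-0.01  1.16  0.07]
spot [275.91428571 222.45714286] 35 [0.6422 0.023 ]
err mm [0.2 0.2] near ccw deg, far ccw deg [-1.5  1.1] t 90.6167
```

View pics/nut3b.png

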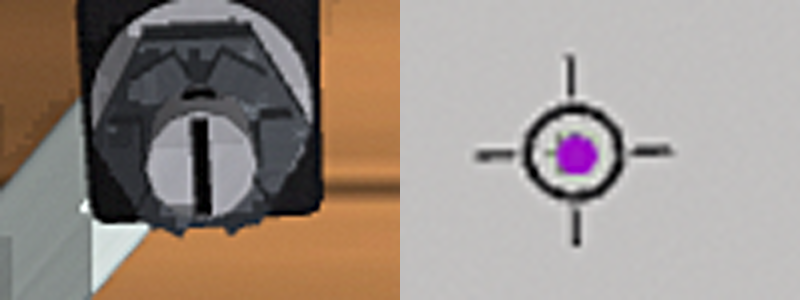

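The spot is centred in the ring, and the nut's slot lines up with the stud line (its flats are square to it). Next, the rack pose from the rail ends in two views, then the first stick.

```bash
python3 - <<'E'
from h import *
i,M1,_,_=load("wrist","mt1"); _,M,im,d=load("wrist","pl")
for n,p,q in [("near",(290,156),(540,119)),("far",(297,232),(536,202))]:
    print(n,"rail end tri",tri(ray(i,M1,p[0]*.7,p[1]*.7),ray(i,M,q[0]*.7,q[1]*.7)).round(4))
A=[atz(i,M,u*.7,v*.7,.045)[:2] for u,v in((243,128),(537,119),(250,210),(533,202))]
for k in(0,2):
    v=A[k+1]-A[k]; print("rail",A[k].round(4),A[k+1].round(4),np.linalg.norm(v).round(4),"yaw",np.degrees(np.arctan2(-v[0],v[1])).round(2))
C=[atz(i,M,u*.7,v*.7,.006)[:2] for u,v in((241,93),(537,82),(274,382),(525,375))]
print("corners",np.round(C,4).tolist(),"centre",np.mean(C,0).round(4))
for k,l in((0,1),(2,3)): v=C[l]-C[k]; print(np.degrees(np.arctan2(-v[0],v[1])).round(2))
for k,l in((0,2),(1,3)): v=C[l]-C[k]; print(np.degrees(np.arctan2(v[1],v[0])).round(2))
E
```

```text
near rail end tri [0.4526 0.1493 0.0343]
far rail end tri [0.5224 0.1514 0.0317]
rail [ 0.4598 -0.1074] [0.4528 0.1439] 0.2514 yaw 1.6
rail [ 0.5292 -0.1071] [0.5224 0.1453] 0.2525 yaw 1.54
corners [[0.4271, -0.1183], [0.4181, 0.1516], [0.7146, -0.1081], [0.7067, 0.1598]] centre [0.5666 0.0212]
1.92
1.69
2.04
1.61
```

```bash
cat >> h.py <<'E'
O=np.array([.5114,.0188]); RY=1.7
rx=np.array([np.cos(np.radians(RY)),np.sin(np.radians(RY))]); ry=np.array([-rx[1],rx[0]])
def rods(i,M,im,ztop=.022):
    h=cv2.cvtColor(im,cv2.COLOR_RGB2HSV); m=cv2.inRange(h,(5,120,50),(18,255,255)); m[247:]=0; out=[]
    n,l,s,c=cv2.connectedComponentsWithStats(m)
    for k in range(1,n):
        if 250<s[k][4]<2500:
            W=np.array([atz(i,M,u,v,ztop)[:2] for v,u in np.argwhere(l==k)]); ctr,(w,hh),_=cv2.minAreaRect(W.astype(np.float32))
            if not(.09<max(w,hh)<.12 and min(w,hh)<.022): continue
            e=np.linalg.svd(W-W.mean(0),full_matrices=False)[2][0]; e*=np.sign(e[0])
            out.append((np.array(ctr),e,np.degrees(np.arctan2(e[1],e[0]))))
    return out
def pick(exp,fn):
    robot.goto([exp[0]-.02,exp[1],.24],down(180)); robot.move_gripper(.4); robot.dwell(.1)
    i,M,im,_=snap("wrist",fn); r=rods(i,M,im); print([(a.round(4).tolist(),t.round(1)) for a,_,t in r])
    c,e,t=min(r,key=lambda z:np.linalg.norm(z[0]-exp)); g=c+.008*e; R=down(180+t)
    assert np.linalg.norm(c-exp)<.08
    robot.goto([*g,.08],R); robot.servo_line([*g,.0108+OFF],speed=.12); robot.move_gripper(0)
    w=robot.read_grip_width()*88; robot.servo_line([*g,.10],speed=.2); print("grip mm",w,robot.read_grip_width()*88); return 
def place(gap,x=-.02,tip=.0487):
    g=O+rx*x+ry*gap; R=down(180+RY); robot.goto([*g,.12],R); print("carry mm",robot.read_grip_width()*88)
    robot.servo_line([*g,tip+OFF+.01],speed=.15); robot.servo_line([*g,tip+OFF],speed=.04); print("F",np.round(robot.read_force(),1))
    robot.move_gripper(.3); robot.servo_line([*g,.10],speed=.2)
def check(fn):
    robot.goto([O[0]-.01,O[1],.24],down(180)); robot.dwell(.1); i,M,im,d=snap("wrist",fn)
    for c,e,t in rods(i,M,im,.059):
        o=c+.028*e-O; print("rack stick x,y mm",(o@rx*1000).round(1),(o@ry*1000).round(1),"ang",(t-RY).round(1))
    print("t",robot.read_t())
E
python3 - <<'E'
from h import *
i,M,im,d=load("wrist","pl")
for a in np.linspace(.2,.8,4):
    u,v=(250+283*a)*.7,(210-8*a)*.7; print("rail z",max(atd(i,M,u,v+k,d[int(v+k),int(u)])[2] for k in range(-3,4)).round(4))
pick(np.array([.4947,-.2324]),"p1"); place(.1); check("c1")
E
```

```text
rail z 0.0592
rail z 0.0589
rail z 0.0596
rail z 0.0589
[([0.4945, -0.2321], np.float64(-4.0)), ([0.5171, -0.3393], np.float64(6.9))]
grip mm 13.600384050492307 13.29748492144519
carry mm 13.447097709180202
F [-0.5  0.8 -0.2]
rack stick x,y mm 0.1 97.9 ang 0.4
t 99.9417
```

```bash
python3 - <<'E'
from h import *
pick(np.array([.5208,-.3395]),"p2"); place(0); check("c2")
E
```

```text
[([0.5209, -0.3402], np.float64(7.2)), ([0.5392, -0.4164], np.float64(7.5))]
grip mm 13.98734804873099 13.382319546483354
carry mm 13.844881942336212
F [-0.7  0.2 -0.7]
rack stick x,y mm 0.0 98.2 ang 0.2
rack stick x,y mm 0.4 -0.7 ang 0.1
t 109.3083
```

Stick 3 has been knocked aside (now near 0.539, -0.416). The pick looks again first, so it goes by the new position.

```bash
python3 - <<'E'
from h import *
pick(np.array([.5392,-.4164]),"p3"); place(-.1); check("c3")
a=cv2.imread("pics/c3.png"); robot.goto([.45,-.25,.35],down(180)); robot.dwell(.1); snap("wrist","bd"); b=cv2.imread("pics/bd.png")
cv2.imwrite("pics/c3b.png",cv2.resize(np.hstack([a,b]),(800,300)))
i,M,im,d=snap("top","top1")
E
```

```text
[([0.5394, -0.4172], np.float64(7.6))]
grip mm 13.85002883074051 13.711131071325882
carry mm 13.746052575906141
F [ 0.  -0.3 -0.2]
rack stick x,y mm 0.1 97.9 ang 0.1
rack stick x,y mm 0.4 -0.7 ang 0.0
rack stick x,y mm 0.2 -99.8 ang -0.6
t 118.975
```

View pics/c3b.png

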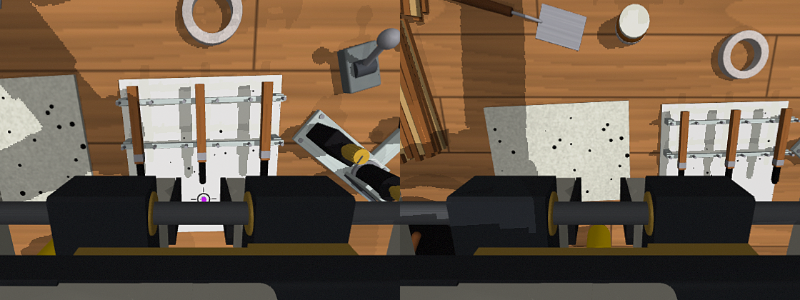

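All three sticks lie in their gaps with the wet ends out, and the spot is still in the ring. Now I'll measure the lever's ball and block from both mount views.

```bash
python3 - <<'E'
from h import *
C=[]
for n in("mt1","mt2"):
    i,M,im,d=load("wrist",n); p=proj(i,M,[.378,.26,.085]); P=[]
    for v in range(max(0,int(p[1])-30),int(p[1])+60):
        for u in range(int(p[0])-40,int(p[0])+40):
            if d[v,u]>0: P.append((u,v,*atd(i,M,u,v,d[v,u])))
    P=np.array(P); m=(P[:,4]>.078)&(P[:,4]<.12)&(np.hypot(P[:,2]-.378,P[:,3]-.26)<.03); q=P[m]
    print(n,m.sum(),"px centre",(q[:,:2].min(0)+q[:,:2].max(0))/2,"xyz range",q[:,2:].min(0).round(4),q[:,2:].max(0).round(4)); C.append(ray(i,M,*((q[:,:2].min(0)+q[:,:2].max(0))/2)))
    b=P[(P[:,4]>.019)&(P[:,4]<.03)&(np.hypot(P[:,2]-.41,P[:,3]-.26)<.06)][:,2:4]; r=cv2.minAreaRect(b.astype(np.float32)); print("block",r, cv2.boxPoints(r).round(4).tolist())
print("ball",tri(*C).round(4))
i,M,_,_=load("wrist","mt1"); B=[atz(i,M,u*.7,v*.7,.025)[:2] for u,v in((390,75),(448,52),(463,133),(410,150))]; print(np.round(B,4).tolist(),np.mean(B,0).round(4))
for a,b in((0,3),(1,2)): v=B[b]-B[a]; print("yaw",np.degrees(np.arctan2(v[1],v[0])))
E
```

```text
mt1 514 px centre [292.5  32. ] xyz range [0.3625 0.2485 0.0822] [0.3874 0.2732 0.0984]
block ((0.4067334234714508, 0.2706848680973053), (0.07009319216012955, 0.0500665120780468), 16.7657470703125) [[0.3659999966621399, 0.28450000286102295], [0.38040000200271606, 0.23659999668598175], [0.44749999046325684, 0.25679999589920044], [0.43309998512268066, 0.30480000376701355]]
mt2 515 px centre [217.5  32. ] xyz range [0.3621 0.2489 0.0823] [0.3874 0.2735 0.0986]
block ((0.40632426738739014, 0.27043336629867554), (0.06901711970567703, 0.05009842291474342), 16.519756317138672) [[0.366100013256073, 0.28459998965263367], [0.38040000200271606, 0.23659999668598175], [0.4465000033378601, 0.25619998574256897], [0.43230000138282776, 0.3043000102043152]]
ball [0.3745 0.2608 0.0859]
[[0.3855, 0.2386], [0.3672, 0.2887], [0.4335, 0.3037], [0.4481, 0.2563]] [0.4086 0.2718]
yaw 15.761593888646827
yaw 12.802104933559812
```

```bash
python3 - <<'E'
from h import *
t=16.6; C=np.array([.4065,.2706]); u=np.array([np.cos(np.radians(t)),np.sin(np.radians(t))]); z=.075+OFF
R=down(180+t); P=lambda s:C+u*s
print([robot.ik([*P(-.073),zz],R) is not None for zz in(.15,z)])
robot.move_gripper(0); robot.goto([*P(-.073),.15],R); robot.servo_line([*P(-.073),z],speed=.1); f0=robot.read_force()
robot.servo_line([*P(-.045),z],speed=.1)
for s in np.arange(-.035,.0141,.005):
    robot.servo_line([*P(s),z],speed=.06); f=(robot.read_force()-f0)[:2]@u; print(round(s,3),round(f,1),end="; ")
    if f<-12: break
robot.servo_line([*P(s-.02),z],speed=.1); robot.servo_line([*P(s-.02),.17],speed=.2)
robot.goto([.43,.22,.28],down(180)); robot.dwell(.2)
i,M,im,d=snap("wrist","lev")
W=[];
for v in range(0,240,2):
    for x in range(100,460,2):
        if d[v,x]>0:
            w=atd(i,M,x,v,d[v,x])
            if .08<w[2]<.11 and np.linalg.norm(w[:2]-C)<.07: W.append(w)
W=np.array(W); print("\nball s",((np.mean(W[:,:2],0)-C)@u*1000).round(1) if len(W) else None)
robot.goto([.56,.03,.30],down(180)); aim("pl5"); check("c5"); snap("scene","scene1")
E
```

```text
[True, True]
-0.035 -0.1; -0.03 -1.4; -0.025 -0.6; -0.02 -0.5; -0.015 -0.7; -0.01 0.1; -0.005 -0.6; 0.0 -0.5; 0.005 0.5; 0.01 -1.0; 
ball s 31.6
spot [276.17142857 222.        ] 35 [0.6421 0.0231]
err mm [0.1 0.3] near ccw deg, far ccw deg [-1.   1.9] t 130.6333
rack stick x,y mm 0.0 98.1 ang 0.1
rack stick x,y mm 0.3 -0.8 ang -0.0
rack stick x,y mm 0.3 -100.4 ang -0.3
t 131.2167
```

View pics/scene1.png

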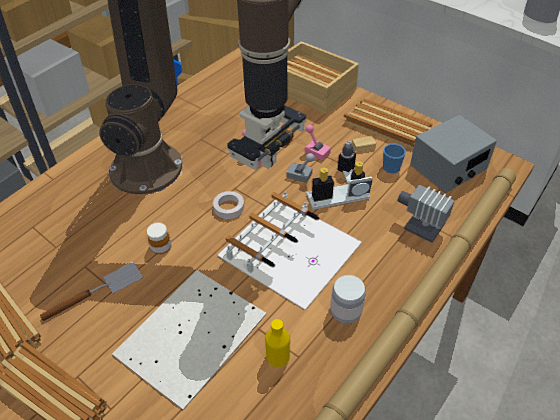

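```bash
python3 -c "
from h import *
print(robot.read_force().round(2)); robot.job_done(); print(robot.read_t())"
```

```text
[-0.29 -0.11 -0.6 ]
the job is handed in; nothing more can be done
the job is handed in; nothing more can be done
```

The job is done and handed in. The last clock reading was 131 s of the 210 s allowed, and my final checks agreed with each judged step. The hand-in itself reports no verdict.

| Item | Final check |
|---|---|
| Light spot | 0.3 mm from the ring's centre, re-measured after the lever push |
| Castle nut | turned 20.6° clockwise on its flats; the close-up showed a slot over the stud's line, and I didn't look closely at it again |
| Sticks (3 present) | in gaps at about y = +98, -1 and -100 mm, each within 0.5 mm of centre lengthwise and 0.5° of square, wet ends out |
| Curing lever | about 0.97 rad, estimated from the ball's position |
| Bottle, can, cup | in the same places in the final scene picture, by eye only |

**What disagreed on the way:**
- **Fingertips:** the first two grips on the screws closed on nothing, because the true fingertips sit about 38 mm behind the reported TCP. I measured this in the depth image and corrected for it.
- **Screw direction:** I first turned both screws the wrong way because of a sign error, then reversed them fully.
- **Rail height:** triangulating the rail ends gave 32–34 mm against the stated 45 mm, and my depth check caught the pin tops (59 mm). I used the stated height, and the sticks show the right position at that height.
- **Knocked stick:** one stick was moved about 3 cm during the run. I measured it again before picking it up.

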